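# Slide the loaded goods tray into the lipped display stand

### The arm

A 6-joint arm with a two-finger parallel gripper is mounted at the origin on the work surface. World frame = base frame: x ahead of the robot, y to its left, z up, the work surface at z = 0. Lengths are in m, angles in rad, forces in N, time in s.
With the tool pointing down it reaches from about 0.275 to 0.725 m from the base axis. Payload 5.6 kg.
Tool frame: the origin (TCP) lies between the finger pads; the fingertips stand ctrl.tip_reach ahead of it and the grasp point (between the pads) lies 2 mm behind it (ctrl.tip_reach is the distance from the TCP to the fingertips, in m); z points along the fingers, y is the line along which they close (so a half turn about z gives the same grasp; the last joint's range is limited). The gripper opens to 85 mm and grips with 20 to 120 N. Pads are 22 mm wide; open, the fingers measure 114 mm over their backs; the gripper's body (76 mm by 85 mm) begins 54 mm behind the grasp point. The pads swing forward as they close: fully open they stand 13 mm farther back than shut.
Start: joints at [1.463, 0.255, 0.108, 0, -1.424, -0.285], TCP at [0.211, 0.508, 0.248] pointing down, gripper open.
Joint ranges: [-2.95, 2.95], [-1.21, 1.97], [-1.09, 1.5], [-2.87, 1.71], [-2.94, -0.07], [-3.05, 3.05]. Speed limits (rad/s): [2.57, 2.57, 3.14, 3.14, 3.14, 3.14].

### API

Orientations are given as a 3x3 rotation matrix whose columns are the frame's x, y, z axes.
In Python, from bench import ctrl gives the robot as it stands.
- The arm moves only by the shell command python3 -m jog 'ROWS'. ROWS is JSON, a list of rows, each a list of 7 numbers: the turn, a rotation vector about the world's x, y, z in rad, then the shift along the world's x, y, z in cm, then the finger opening in cm, from 0 to 8.54. A call has exactly 10 rows; each row shifts and turns the commanded pose from where the row before left it; what a row does not reach is not made up. A row lasts 1/8 s, in which the tool goes at most 62.5 mm and 10.7 degrees, less where a joint would pass 70% of its speed; a pose out of reach is approached as far as the arm can. A call is refused whole if a number of a shift passes 6.25 or a number of a turn 0.188, either way. A call with a gripper value outside its range is refused whole. The fingers move at their own pace and stop on an object; the grip force is fixed at half the most. Time passes only in rows, so rows that do not move let the fingers close, or fill a call up. It gives the time, the measured TCP pose, the force, the opening and the grip force at its end, in the units of the state.
- ctrl.state(): the state, without advancing time (a new reading comes with each control period).
- ctrl.get_image(name): name is "scene" or "top" or "wrist"; returns a dict with "image" (480x640x3 uint8, blue, green, red), "fov_y" (degrees; the focal length in pixels is half the picture's height over the tangent of half this angle, whatever the lens; pixels are square), "cx", "cy" (the principal point, pixels), "distortion" ([k1, k2, p1, p2, k3] as OpenCV has them; the pictures are not rectified), "rvec" (rotation vector, rad) and "tvec" (3), from world to camera coordinates, as OpenCV has them; the wrist camera has in their place "T_tool_cam" (4x4, takes a point from camera to tool coordinates, whose origin is the TCP and whose axes are the flange's). Camera axes: x right, y down, z forward; pixel columns grow to the right and rows downward; lengths in m; the calibration is good to about 2 mm. A picture is of the moment at which its call begins: read the wrist's pose just before it. There is no depth.
- ctrl.finish_job(): hands the job in; it is judged then, once.
Trained networks look in a picture, given as the dict that the camera call returned (one of the last four; its "shot" number tells which), for a name from the list of things; names that differ only in an ending like _2 or _b are one class to them, and where a whole thing is asked for, a point or a joint stands for the part that bears it (a point fixed in the world has none). Each returns a list of dicts, best first, with "confidence" (0 to 1); they miss things now and then, are a little off and sometimes report something else, mostly with a low value. They report only what shows in the picture. A call takes as long as a camera call.
- ctrl.cut_out(picture, thing): "pixels" (480x640 bool, what is visible of it) and "bbox" ([left, top, right, bottom] in pixels, round what is visible of it).
The state is a dict: "t": time; "joints": joint angles; "joint_vel": joint speeds; "effort": joint torques, N m; "tcp_pos": TCP position; "orientation": TCP orientation; "wrist_force": force on the tool from outside, world axes, zero at the start; "torque": the same for the moment, N m; "opening": finger opening in m; "grip_force": force on a finger pad.
Only numpy, scipy, OpenCV 4.12 (cv2) and the standard library are available. Lean on these libraries where they do the work, as an engineer would, in place of code of your own. Each camera call takes 0.05 s, during which the arm holds its last target. There are 200 camera calls.

### The job

Take the wooden tray of small goods by its upright middle handle and slide it, through the flared brass mouth and under the two brass lips, into the dark display stand until it is fully home against the back stop. The three small goods must all finish standing upright in the tray. Leave the candlestick, the painted vase and the green jar where they are.

Things in the scene. Friction and masses are not known exactly. Their poses are not given: they have to be found in the camera images.
- tray: Loose light-wood open tray with blue lining, 180 mm long (x) by 130 mm wide (y), about 0.4 kg plus 0.2 kg of goods; symmetric, either end may go in first. Origin: centre of its underside; z up. Floor 6 mm thick; walls 10 mm thick, 30 mm high. A 12 mm thick divider runs along x through the middle. Two goods stand in the +y half, one in the -y half.
- tray_handle (a point): Middle of the top edge of the tray's handle, 100 mm above the tray's underside; axes as the tray's. The handle is a flat upright board in the middle of the divider: 90 mm long (x from -45 to +45), 12 mm thick (y).
- stand: Dark wooden display stand fixed to the table. Origin: centre of its underside; x is the direction in which the tray slides in, z up. Plinth 250 mm (x) by 200 mm (y), 20 mm high; the tray slides on its flat top. Channel 136 mm wide between side walls (inner faces y = +-68), from x = -60 to the face of the back stop at x = +105; walls and stop stand 36 mm above the plinth.
- stand_home (a point): Where the tray's origin is when the tray is fully home: on the plinth's top (20 mm above the table), 90 mm in front of the back stop; axes as the stand's.
- stand_mouth (a point): Middle of the channel's entrance, on the plinth's top, 75 mm before stand_home; axes as the stand's. Here begin the brass lips on both walls: inner edges y = +-59.5, underside 36 mm and top 41 mm above the plinth, so 30 mm tray walls pass under and the handle between. Ahead of it, brass guide plates 36 mm high flare out to y = +-86 at 55 mm before the mouth.
- brass_pot: Small brass pot in the tray, 32 mm across, 46 mm tall; origin at the centre of its underside, z up its axis.
- blue_vase: Small blue ceramic vase in the tray, 34 mm across, 48 mm tall; origin at the centre of its underside, z up its axis.
- scent_bottle: Small amber glass scent bottle in the tray, 34 mm across, 48 mm tall; origin at the centre of its underside, z up its axis.
- candlestick: Bystander: brass candlestick, foot 90 mm across, 170 mm tall; origin at the centre of its underside.
- painted_vase: Bystander: white ceramic vase with two blue bands, 104 mm across, 125 mm tall; origin at the centre of its underside.
- green_jar: Bystander: green glass jar with brass cap, 66 mm across, 100 mm tall; origin at the centre of its underside.

How it is judged:
By the outcome, as a careful person would: the job done as asked, in the order asked, and still so for the second after the job is handed in, with the robot touching nothing.
It also fails if it takes over 51 s, if anything falls off the work surface, if the arm or the gripper's body presses on something with over 40 N, if the wrist force passes 120 N, or if a joint passes its speed limit or range.

## Working session

There is one attempt and no reset: what is moved stays moved. The work goes in short steps, Python scripts to look and compute and a shell command to move; the robot and the scene stay as the last step left them, time stands still between calls to the robot, and variables do not carry over. Pictures are saved under pics/ and viewed, at most 10 in all, crops included, and the job is handed in when it is done.

```bash
mkdir -p pics; cat > h.py <<'E'
import numpy as np, cv2
from bench import ctrl
def K(p):
    f=240/np.tan(np.radians(p["fov_y"])/2)
    return np.array([[f,0,p["cx"]],[0,f,p["cy"]],[0,0,1.]]), np.array(p["distortion"],float)
def ext(p,st=None):  # world->cam R,t
    if "rvec" in p: return cv2.Rodrigues(np.array(p["rvec"],float))[0], np.array(p["tvec"],float).ravel()
    T=np.eye(4);T[:3,:3]=np.array(st["orientation"]).reshape(3,3);T[:3,3]=st["tcp_pos"]
    C=np.linalg.inv(T@np.array(p["T_tool_cam"]));return C[:3,:3],C[:3,3]
def back(p,uv,z,st=None):
    k,d=K(p);R,t=ext(p,st)
    n=cv2.undistortPoints(np.array(uv,float).reshape(-1,1,2),k,d).reshape(-1,2)
    r=np.c_[n,np.ones(len(n))]@R; c=-R.T@t
    return c+r*((z-c[2])/r[:,2])[:,None]
def proj(p,X,st=None):
    k,d=K(p);R,t=ext(p,st)
    return cv2.projectPoints(np.array(X,float).reshape(-1,1,3),cv2.Rodrigues(R)[0],t,k,d)[0].reshape(-1,2)
E
python3 - <<'E'
from h import *
print(ctrl.state()["orientation"],ctrl.tip_reach)
ims=[]
for n in("top","scene"):
    p=ctrl.get_image(n); cv2.imwrite(f"pics/{n}0.png",p["image"])
    R,t=ext(p);print(n,"cam",-R.T@t)
    for th in("tray","tray_handle","stand","candlestick","painted_vase","green_jar","brass_pot","blue_vase","scent_bottle"):
        for r in ctrl.cut_out(p,th)[:2]:
            m=r["pixels"];ys,xs=np.nonzero(m);c=[xs.mean(),ys.mean()]
            print(th,round(r["confidence"],2),np.round(r["bbox"]),np.round(c),len(xs),np.round(back(p,[c],0.03)[0],3))
E
```

```text
[[ 9.23810209e-01 -3.82850173e-01 -6.66129393e-04]
 [-3.82850747e-01 -9.23808514e-01 -1.77062759e-03]
 [ 6.25090742e-05  1.89075198e-03 -9.99998211e-01]] 0.017
top cam [ 0.31574713 -0.02303466  1.44056417]
tray 0.82 [372. 176. 457. 243.] [415. 210.] 3951 [ 0.604 -0.256  0.03 ]
tray_handle 0.72 [369. 177. 458. 242.] [414. 209.] 3710 [ 0.605 -0.255  0.03 ]
tray_handle 0.24 [ 83. 304. 126. 330.] [103. 315.] 985 [0.367 0.483 0.03 ]
candlestick 0.77 [100. 163. 155. 211.] [128. 186.] 1490 [0.677 0.433 0.03 ]
painted_vase 0.68 [521. 199. 564. 242.] [542. 221.] 1631 [ 0.571 -0.564  0.03 ]
green_jar 0.81 [ 85. 302. 128. 329.] [103. 315.] 919 [0.367 0.482 0.03 ]
brass_pot 0.73 [394. 217. 407. 232.] [399. 224.] 154 [ 0.57  -0.219  0.03 ]
blue_vase 0.61 [428. 212. 439. 225.] [432. 219.] 147 [ 0.581 -0.298  0.03 ]
scent_bottle 0.46 [408. 191. 422. 202.] [414. 196.] 129 [ 0.637 -0.256  0.03 ]
scene cam [ 1.29862925 -0.2895788   1.17849434]
tray 0.78 [207. 264. 285. 337.] [245. 298.] 3064 [ 0.617 -0.257  0.03 ]
tray_handle 0.82 [203. 263. 284. 336.] [245. 298.] 3137 [ 0.617 -0.256  0.03 ]
stand 0.56 [308. 193. 415. 278.] [361. 233.] 5530 [0.525 0.111 0.03 ]
candlestick 0.71 [466. 204. 508. 260.] [487. 235.] 1234 [0.653 0.447 0.03 ]
painted_vase 0.59 [103. 284. 148. 330.] [124. 307.] 1587 [ 0.537 -0.558  0.03 ]
green_jar 0.94 [441. 144. 462. 177.] [450. 159.] 662 [0.348 0.493 0.03 ]
scent_bottle 0.61 [240. 298. 252. 313.] [247. 304.] 175 [ 0.638 -0.258  0.03 ]
```

View pics/top0.png

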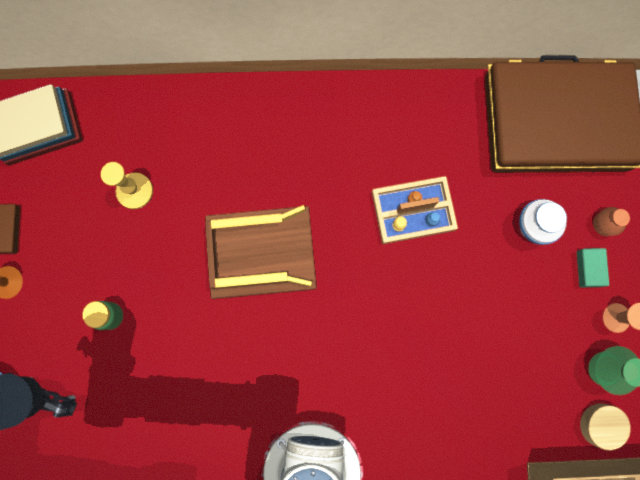

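View pics/scene0.png

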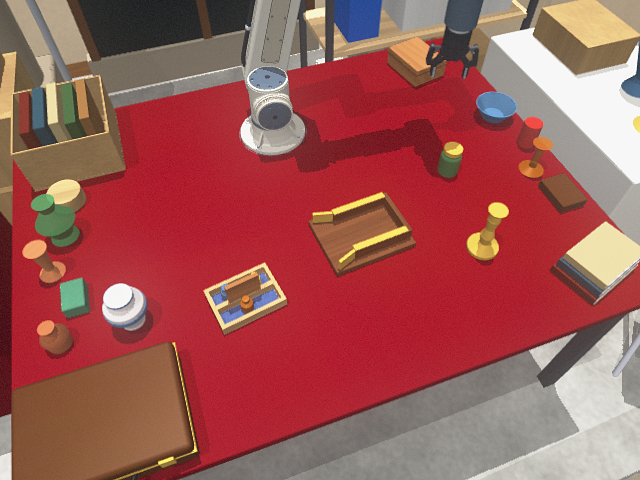

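The top view shows the tray at about (415,210) with its handle along the picture's columns. The stand is at about (260,252), its flared mouth facing right, towards the tray (world -y). In the scene view the stand is at (361,233) and the tray at (245,298), and the path between them is free. Next I fit both poses by silhouette.

```bash
cat >> h.py <<'E'
def box(x0,x1,y0,y1,z0,z1): return np.array([[x,y,z] for x in(x0,x1) for y in(y0,y1) for z in(z0,z1)])
TRAY=[box(-.09,.09,-.065,.065,0,.03),box(-.045,.045,-.006,.006,0,.1)]
STAND=[box(-.125,.125,-.1,.1,0,.02)]+[box(-.06,.125,s*.068,s*.085,0,.056) for s in(1,-1)]
def place(B,q): # q=x,y,yaw
    c,s=np.cos(q[2]),np.sin(q[2]); return B@np.array([[c,s,0],[-s,c,0],[0,0,1]])+[q[0],q[1],q[3] if len(q)>3 else 0]
def sil(p,parts,q,st=None,S=4):
    m=np.zeros((480*S,640*S),np.uint8)
    for B in parts:
        uv=proj(p,place(B,q),st); cv2.fillConvexPoly(m,cv2.convexHull(np.round((uv+.5)*S-.5).astype(np.int32)),1)
    return cv2.resize(m.astype(np.float32),(640,480),interpolation=cv2.INTER_AREA)
def fit(views,parts,q0,z=0):
    from scipy.optimize import minimize
    f=lambda v:sum(np.abs(sil(p,parts,[v[0]/100,v[1]/100,v[2]/10,z],st)-m).sum()/m.sum() for p,m,st in views)
    v0=np.array([q0[0]*100,q0[1]*100,q0[2]*10])
    for _ in range(2):
        r=minimize(f,v0,method="Nelder-Mead",options=dict(initial_simplex=v0+np.r_[np.zeros((1,3)),np.eye(3)],xatol=.01,fatol=1e-4)); v0=r.x
    return np.array([r.x[0]/100,r.x[1]/100,r.x[2]/10]),r.fun
def nonred(p,roi):
    h=cv2.cvtColor(p["image"],cv2.COLOR_BGR2HSV).astype(int); b,g,r=[p["image"][...,i].astype(int) for i in range(3)]
    m=(g>0.22*r); z=np.zeros_like(m); x0,y0,x1,y1=roi; z[y0:y1,x0:x1]=m[y0:y1,x0:x1]
    n,l,s,_=cv2.connectedComponentsWithStats(cv2.morphologyEx(z.astype(np.uint8),cv2.MORPH_OPEN,np.ones((3,3))))
    m=(l==1+s[1:,4].argmax()).astype(np.uint8); c,_=cv2.findContours(m,0,2); o=np.zeros_like(m); cv2.drawContours(o,c,-1,1,-1); return o.astype(np.float32)
E
python3 - <<'E'
from h import *
t=ctrl.get_image("top");s=ctrl.get_image("scene")
vt=[(t,nonred(t,(360,165,470,255)),None),(s,nonred(s,(190,250,300,345)),None)]
vs=[(t,nonred(t,(190,190,330,310)),None),(s,nonred(s,(295,180,430,285)),None)]
out=[]
for nm,vv,P,q0 in(("tray",vt,TRAY,[.605,-.255,1.7]),("stand",vs,STAND,[.525,.12,1.65])):
    for sub in(vv,vv[:1],vv[1:]):
        q,e=fit(sub,P,q0);print(nm,np.round(q,4),round(e,3))
        if sub is vv: best=q
    for (p,m,_),roi in zip(vv,((180,150,480,320),(180,170,440,350))):
        for B in P:
            cv2.polylines(p["image"],[np.int32(cv2.convexHull(np.float32(proj(p,place(B,best)))))],1,(255,255,0),1)
a=cv2.resize(t["image"][150:320,180:480],None,fx=2.6,fy=2.6)[:, :780]
cv2.imwrite("pics/fit.png",a)
E
```

```text
tray [ 0.608  -0.256   1.7485] 0.147
tray [ 0.6066 -0.2569  1.7413] 0.067
tray [ 0.608  -0.2562  1.735 ] 0.078
stand [0.5125 0.114  1.6473] 0.093
stand [0.5125 0.1136 1.6431] 0.025
stand [0.5115 0.1152 1.6391] 0.067
```

View pics/fit.png

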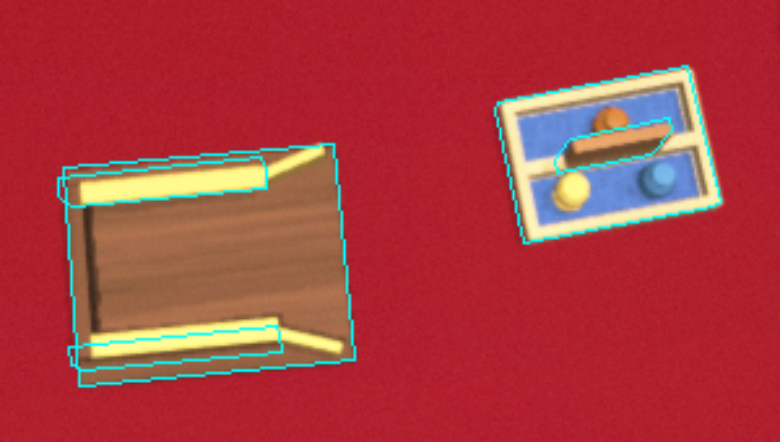

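The overlays match the picture: tray at (0.607,-0.2565), yaw 99.7°; stand at (0.5125,0.114), yaw 94.1°. I'll move above the tray, turning the tool by -57.8°.

```bash
python3 -m jog '[[0,0,-0.0504,1.98,-3.82,0,8.5],[0,0,-0.0504,1.98,-3.82,0,8.5],[0,0,-0.0504,1.98,-3.82,0,8.5],[0,0,-0.0504,1.98,-3.82,0,8.5],[0,0,-0.0504,1.98,-3.82,0,8.5],[0,0,-0.0504,1.98,-3.82,0,8.5],[0,0,-0.0504,1.98,-3.82,0,8.5],[0,0,-0.0504,1.98,-3.82,0,8.5],[0,0,-0.0504,1.98,-3.82,0,8.5],[0,0,-0.0504,1.98,-3.82,0,8.5]]'
python3 -m jog '[[0,0,-0.0504,1.98,-3.82,0,8.5],[0,0,-0.0504,1.98,-3.82,0,8.5],[0,0,-0.0504,1.98,-3.82,0,8.5],[0,0,-0.0504,1.98,-3.82,0,8.5],[0,0,-0.0504,1.98,-3.82,0,8.5],[0,0,-0.0504,1.98,-3.82,0,8.5],[0,0,-0.0504,1.98,-3.82,0,8.5],[0,0,-0.0504,1.98,-3.82,0,8.5],[0,0,-0.0504,1.98,-3.82,0,8.5],[0,0,-0.0504,1.98,-3.82,0,8.5]]'
cat > w.py <<'E'
from h import *
import sys
st=ctrl.state();p=ctrl.get_image("wrist")
R=np.array(st["orientation"]).reshape(3,3)
print(st["t"],np.round(st["tcp_pos"],4),"yaw y",np.degrees(np.arctan2(R[1,1],R[0,1])),"tilt",np.round(R[:2,2],4),np.round(st["wrist_force"],1),np.round(st["joints"],2))
for a in sys.argv[2:]:
    x,y,w,z,P=a.split(",");
    for B in {"T":TRAY,"S":STAND}[P]:
        cv2.polylines(p["image"],[np.int32(cv2.convexHull(np.float32(proj(p,place(B,[float(x),float(y),float(w),float(z)]),st))))],1,(255,255,0),1)
cv2.imwrite(sys.argv[1],p["image"])
E
python3 w.py pics/w1.png .607,-.2565,1.74,0,T
```

```text
t: 2.35
tcp_pos: [0.409, 0.1248, 0.2485]
orientation: [[0.623, -0.782, 0.001], [-0.782, -0.623, 0.0], [0.0, -0.001, -1.0]]
wrist_force: [1.5, 0.3, 0.4]
opening: 0.0851
grip_force: 0.0
t: 3.6
tcp_pos: [0.6071, -0.2572, 0.2482]
orientation: [[0.168, -0.986, 0.0], [-0.986, -0.168, -0.0], [0.0, -0.0, -1.0]]
wrist_force: [0.4, 0.9, 0.6]
opening: 0.0845
grip_force: 0.0
3.6 [ 0.6071 -0.2572  0.2482] yaw y -170.3541839078767 tilt [ 0.0001 -0.    ] [0.4 0.9 0.6] [-0.16  0.48  0.44 -0.   -1.53  0.33]
```

View pics/w1.png

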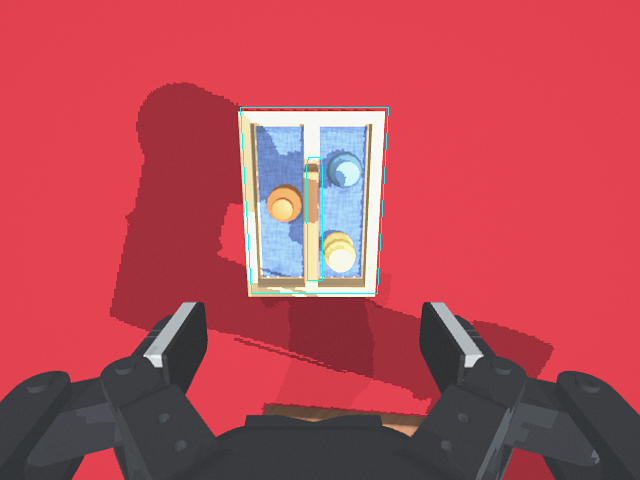

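The wrist view shows the handle at column ~311, centred between the fingers (205 and 421), and the outline agrees within about 2 mm. Now I descend and grip.

```bash
python3 -m jog '[[0,0,0,0,0,-2,8.5],[0,0,0,0,0,-2,8.5],[0,0,0,0,0,-2,8.5],[0,0,0,0,0,-2,8.5],[0,0,0,0,0,-2,8.5],[0,0,0,0,0,-2,8.5],[0,0,0,0,0,-1.5,8.5],[0,0,0,0,0,-1.5,8.5],[0,0,0,0,0,-1,8.5],[0,0,0,0,0,-0.5,8.5]]'
python3 -m jog '[[0,0,0,0,0,0,5],[0,0,0,0,0,0,3],[0,0,0,0,0,0,2],[0,0,0,0,0,0,1.6],[0,0,0,0,0,0,1.2],[0,0,0,0,0,0,0.8],[0,0,0,0,0,0,0.4],[0,0,0,0,0,0,0],[0,0,0,0,0,0,0],[0,0,0,0,0,0,0]]'
```

```text
t: 4.9
tcp_pos: [0.6064, -0.2559, 0.0827]
orientation: [[0.169, -0.986, -0.0], [-0.986, -0.169, 0.0], [-0.0, 0.0, -1.0]]
wrist_force: [-0.1, 0.2, -0.3]
opening: 0.0851
grip_force: 0.0
t: 6.15
tcp_pos: [0.6074, -0.2559, 0.084]
orientation: [[0.17, -0.986, 0.002], [-0.986, -0.17, -0.0], [0.001, -0.002, -1.0]]
wrist_force: [4.6, 2.3, 3.1]
opening: 0.0111
grip_force: 59.2
```

Gripped (11 mm opening, 59 N). I lift it gently, then carry it in front of the mouth, turning by -5.6°.

```bash
python3 -m jog '[[0,0,0,0,0,0.2,0],[0,0,0,0,0,0.4,0],[0,0,0,0,0,0.6,0],[0,0,0,0,0,0.7,0],[0,0,0,0,0,0.7,0],[0,0,0,0,0,0.7,0],[0,0,0,0,0,0.6,0],[0,0,0,0,0,0.6,0],[0,0,0,0,0,0.4,0],[0,0,0,0,0,0.1,0]]'
python3 -m jog '[[0,0,-0.004,-0.2,0.3,0,0],[0,0,-0.008,-0.4,0.7,0,0],[0,0,-0.01,-0.6,1.1,0,0],[0,0,-0.012,-0.8,1.5,0,0],[0,0,-0.014,-1,1.8,0,0],[0,0,-0.014,-1,1.8,0,0],[0,0,-0.013,-1,1.8,0,0],[0,0,-0.01,-0.9,1.5,0,0],[0,0,-0.008,-0.8,1.3,0,0],[0,0,-0.004,-0.6,1,0,0]]'
python3 -m jog '[[0,0,0,-0.3,0.5,0,0],[0,0,0,-0.2,0.3,0,0],[0,0,0,0,0,0,0],[0,0,0,0,0,0,0],[0,0,0,0,0,0,0],[0,0,0,0,0,0,0],[0,0,0,0,0,0,0],[0,0,0,0,0,0,0],[0,0,0,0,0,0,0],[0,0,0,0,0,0,0]]'
python3 w.py pics/w2.png .5125,.114,1.643,0,S
python3 - <<'E'
from h import *
t=ctrl.get_image("top");s=ctrl.get_image("scene")
a=cv2.resize(t["image"][150:330,180:440],None,fx=2.3,fy=2.3);b=cv2.resize(s["image"][160:330,200:440],(600,425))
cv2.imwrite("pics/b.png",cv2.resize(np.hstack([a,cv2.resize(b,(600,a.shape[0]))]),(800,280)))
E
```

```text
t: 7.4
tcp_pos: [0.6066, -0.2559, 0.1336]
orientation: [[0.169, -0.986, 0.0], [-0.986, -0.169, -0.0], [0.0, -0.0, -1.0]]
wrist_force: [-0.1, 0.3, -5.9]
opening: 0.0114
grip_force: 58.4
t: 8.65
tcp_pos: [0.533, -0.1271, 0.1334]
orientation: [[0.073, -0.997, 0.0], [-0.997, -0.073, -0.0], [0.0, -0.0, -1.0]]
wrist_force: [-0.4, 0.2, -6.3]
opening: 0.0112
grip_force: 58.4
t: 9.9
tcp_pos: [0.5285, -0.1199, 0.1333]
orientation: [[0.073, -0.997, 0.0], [-0.997, -0.073, -0.0], [0.0, -0.0, -1.0]]
wrist_force: [-0.8, -0.2, -6.0]
opening: 0.0111
grip_force: 58.5
9.9 [ 0.5285 -0.1199  0.1333] yaw y -175.81697412418185 tilt [ 0. -0.] [-0.8 -0.2 -6. ] [ 0.07  0.3  -0.13  0.   -1.14  0.01]
```

View pics/w2.png

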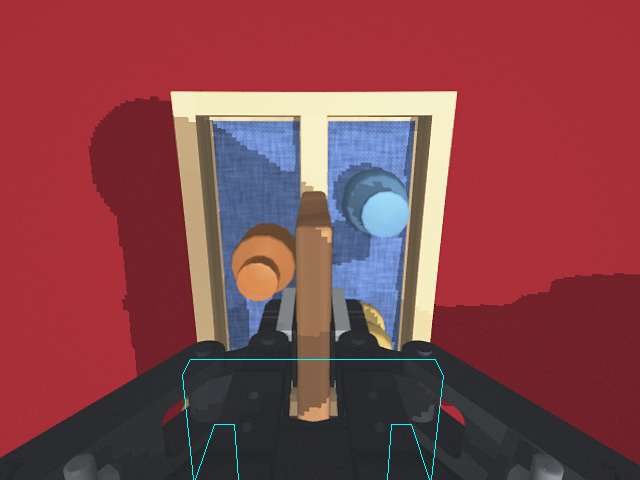

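View pics/b.png

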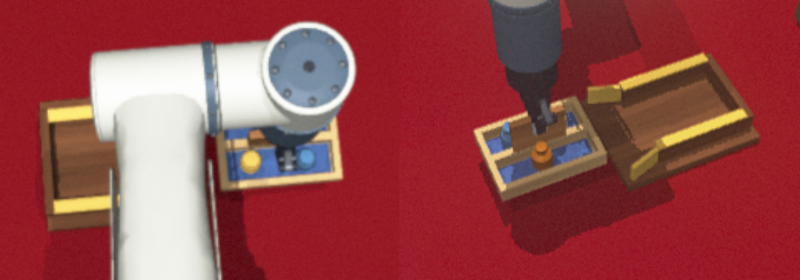

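All three goods stand. The tray is aligned in front of the mouth, yaw 94.2°. I lower it to about 2 mm over the plinth height and enter the flare.

```bash
python3 -m jog '[[0,0,0,0,0,-0.4,0],[0,0,0,0,0,-0.7,0],[0,0,0,0,0,-0.7,0],[0,0,0,0,0,-0.6,0],[0,0,0,0,0,-0.3,0],[0,0,0,-0.07,1,0,0],[0,0,0,-0.1,1.4,0,0],[0,0,0,-0.1,1.4,0,0],[0,0,0,-0.1,1.4,0,0],[0,0,0,-0.06,0.8,0,0]]'
python3 -m jog '[[0,0,0,0,0,0,0],[0,0,0,0,0,0,0],[0,0,0,-0.04,0.5,0,0],[0,0,0,-0.07,1,0,0],[0,0,0,-0.07,1,0,0],[0,0,0,-0.04,0.5,0,0],[0,0,0,-0.03,0.4,0,0],[0,0,0,0,0,0,0],[0,0,0,0,0,0,0],[0,0,0,0,0,0,0]]'
python3 - <<'E'
from h import *
s=ctrl.get_image("scene");t=ctrl.get_image("top")
cv2.imwrite("pics/c.png",np.hstack([cv2.resize(s["image"][170:320,240:430],(480,380)),cv2.resize(t["image"][180:310,190:390],(320,380))]))
E
```

```text
t: 11.3
tcp_pos: [0.5242, -0.0586, 0.1064]
orientation: [[0.074, -0.997, 0.0], [-0.997, -0.074, 0.0], [-0.0, -0.0, -1.0]]
wrist_force: [-0.1, -1.1, -6.4]
opening: 0.0112
grip_force: 58.5
t: 12.55
tcp_pos: [0.5217, -0.0261, 0.1063]
orientation: [[0.073, -0.997, -0.0], [-0.997, -0.073, -0.0], [0.0, 0.0, -1.0]]
wrist_force: [0.0, 0.4, -4.6]
opening: 0.0113
grip_force: 58.5
```

View pics/c.png

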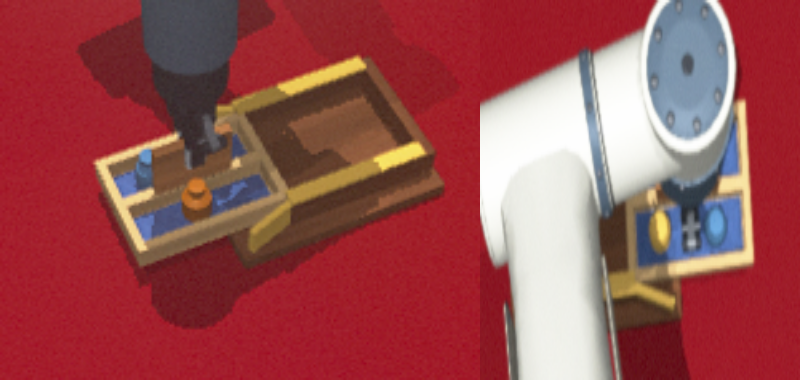

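The scene view shows the tray's front end between the flares, just inside the lips, with no side force. I go on slowly and watch the force.

```bash
python3 -m jog '[[0,0,0,-0.01,0.2,0,0],[0,0,0,-0.03,0.4,0,0],[0,0,0,-0.04,0.5,0,0],[0,0,0,-0.04,0.6,0,0],[0,0,0,-0.04,0.6,0,0],[0,0,0,-0.04,0.6,0,0],[0,0,0,-0.04,0.5,0,0],[0,0,0,-0.03,0.4,0,0],[0,0,0,-0.01,0.2,0,0],[0,0,0,0,0,0,0]]'
```

```text
t: 13.9
tcp_pos: [0.5189, 0.0142, 0.1063]
orientation: [[0.073, -0.997, -0.0], [-0.997, -0.073, -0.0], [0.0, 0.0, -1.0]]
wrist_force: [0.9, 0.3, -5.6]
opening: 0.0115
grip_force: 58.5
```

```bash
python3 -m jog '[[0,0,0,-0.02,0.3,0,0],[0,0,0,-0.04,0.6,0,0],[0,0,0,-0.05,0.7,0,0],[0,0,0,-0.05,0.7,0,0],[0,0,0,-0.05,0.7,0,0],[0,0,0,-0.05,0.7,0,0],[0,0,0,-0.05,0.7,0,0],[0,0,0,-0.05,0.7,0,0],[0,0,0,-0.04,0.6,0,0],[0,0,0,-0.02,0.3,0,0]]'
```

```text
t: 15.15
tcp_pos: [0.5147, 0.0745, 0.1063]
orientation: [[0.073, -0.997, 0.0], [-0.997, -0.073, 0.0], [-0.0, -0.0, -1.0]]
wrist_force: [-0.3, 0.2, -5.1]
opening: 0.0111
grip_force: 58.5
```

```bash
python3 -m jog '[[0,0,0,0,0,-0.1,0],[0,0,0,0,0,-0.1,0],[0,0,0,-0.03,0.4,0,0],[0,0,0,-0.04,0.6,0,0],[0,0,0,-0.05,0.7,0,0],[0,0,0,-0.05,0.7,0,0],[0,0,0,-0.05,0.7,0,0],[0,0,0,-0.04,0.6,0,0],[0,0,0,-0.03,0.4,0,0],[0,0,0,-0.02,0.3,0,0]]'
```

```text
t: 16.4
tcp_pos: [0.5116, 0.1184, 0.1043]
orientation: [[0.073, -0.997, -0.0], [-0.997, -0.073, -0.0], [0.0, 0.0, -1.0]]
wrist_force: [0.6, 0.9, -5.4]
opening: 0.0111
grip_force: 58.5
```

```bash
python3 -m jog '[[0,0,0,0,0,-0.05,0],[0,0,0,0,0,-0.05,0],[0,0,0,-0.02,0.2,0,0],[0,0,0,-0.01,0.2,0,0],[0,0,0,-0.02,0.2,0,0],[0,0,0,-0.01,0.15,0,0],[0,0,0,0,0.1,0,0],[0,0,0,0,0.1,0,0],[0,0,0,0,0,0,0],[0,0,0,0,0,0,0]]'
```

```text
t: 17.65
tcp_pos: [0.5114, 0.1274, 0.1039]
orientation: [[0.073, -0.997, 0.001], [-0.997, -0.073, -0.0], [0.0, -0.001, -1.0]]
wrist_force: [0.6, -5.7, 5.1]
opening: 0.0111
grip_force: 60.0
```

```bash
python3 -m jog '[[0,0,0,0,0.05,0,0],[0,0,0,-0.01,0.05,0,0],[0,0,0,0,0.05,0,0],[0,0,0,0,0.05,0,0],[0,0,0,-0.01,0.05,0,0],[0,0,0,0,0.05,0,0],[0,0,0,0,0,0,0],[0,0,0,0,0,0,0],[0,0,0,0,0,0,0],[0,0,0,0,0,0,0]]'
```

```text
t: 18.9
tcp_pos: [0.5113, 0.13, 0.1039]
orientation: [[0.073, -0.997, 0.001], [-0.997, -0.073, -0.001], [0.001, -0.001, -1.0]]
wrist_force: [0.5, -5.8, 4.7]
opening: 0.0115
grip_force: 60.0
```

```bash
python3 -m jog '[[0,0,0,0,0.05,0,0],[0,0,0,-0.01,0.05,0,0],[0,0,0,0,0.05,0,0],[0,0,0,0,0.05,0,0],[0,0,0,-0.01,0.05,0,0],[0,0,0,0,0.05,0,0],[0,0,0,0,0,0,0],[0,0,0,0,0,0,0],[0,0,0,0,0,0,0],[0,0,0,0,0,0,0]]'
```

```text
t: 20.15
tcp_pos: [0.5117, 0.1307, 0.1043]
orientation: [[0.074, -0.997, 0.002], [-0.997, -0.074, -0.005], [0.005, -0.001, -1.0]]
wrist_force: [4.4, -15.6, 4.9]
opening: 0.0109
grip_force: 60.2
```

```bash
python3 -m jog '[[0,0,0,0,0.05,0,0],[0,0,0,0,0.05,0,0],[0,0,0,0,0.05,0,0],[0,0,0,0,0.05,0,0],[0,0,0,0,0,0,0],[0,0,0,0,0,0,0],[0,0,0,0,0,0,0],[0,0,0,0,0,0,0],[0,0,0,0,0,0,0],[0,0,0,0,0,0,0]]'
python3 - <<'E'
from h import *
s=ctrl.get_image("scene")
cv2.imwrite("pics/d.png",cv2.resize(s["image"][170:300,290:440],(690,598)))
E
```

```text
t: 21.4
tcp_pos: [0.5117, 0.131, 0.1047]
orientation: [[0.074, -0.997, 0.001], [-0.997, -0.074, -0.008], [0.008, -0.001, -1.0]]
wrist_force: [3.1, -20.8, 8.5]
opening: 0.0115
grip_force: 60.6
```

View pics/d.png

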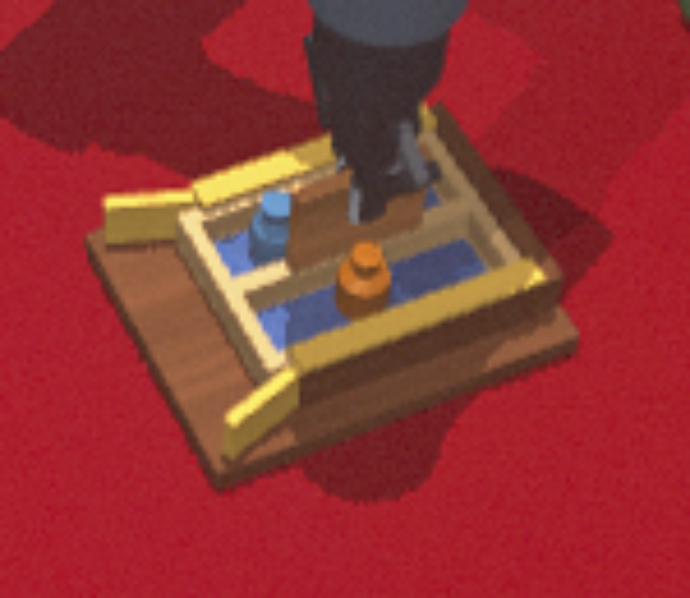

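Held against the stop: 21 N and no more travel, with the tray's rear edge level with the lip ends. I ease the push, release and rise.

```bash
python3 -m jog '[[0,0,0,0,-0.1,0,0],[0,0,0,0,-0.1,0,0],[0,0,0,0,-0.1,0,0],[0,0,0,0,0,0,0],[0,0,0,0,0,0,2],[0,0,0,0,0,0,3],[0,0,0,0,0,0,4],[0,0,0,0,0,0,5],[0,0,0,0,0,0,5],[0,0,0,0,0,0,5]]'
python3 -m jog '[[0,0,0,0,0,0.5,5],[0,0,0,0,0,1,5],[0,0,0,0,0,1.5,5],[0,0,0,0,0,2,5],[0,0,0,0,0,2,5],[0,0,0,0,0,2,5],[0,0,0,0,0,2,5],[0,0,0,0,0,2,5],[0,0,0,0,0,1.5,5],[0,0,0,0,0,0.5,5]]'
python3 -m jog '[[0,0,0,0,-2,0,5],[0,0,0,0,-2,0,5],[0,0,0,0,-2,0,5],[0,0,0,0,-2,0,5],[0,0,0,0,-2,0,5],[0,0,0,0,-2,0,5],[0,0,0,0,-2,0,5],[0,0,0,0,-2,0,5],[0,0,0,0,-2,0,5],[0,0,0,0,-2,0,5]]'
python3 - <<'E'
from h import *
s=ctrl.get_image("scene");t=ctrl.get_image("top")
cv2.imwrite("pics/e.png",np.hstack([cv2.resize(s["image"][170:300,290:440],(400,350)),cv2.resize(t["image"][190:310,190:330],(400,350))]))
E
```

```text
t: 22.7
tcp_pos: [0.5106, 0.1327, 0.1032]
orientation: [[0.073, -0.997, -0.0], [-0.997, -0.073, 0.0], [-0.0, 0.0, -1.0]]
wrist_force: [0.1, -0.3, -0.1]
opening: 0.05
grip_force: 0.0
t: 23.95
tcp_pos: [0.5109, 0.1328, 0.2547]
orientation: [[0.073, -0.997, 0.002], [-0.997, -0.073, 0.001], [-0.001, -0.002, -1.0]]
wrist_force: [-0.9, -0.3, 0.1]
opening: 0.0498
grip_force: 0.0
t: 25.2
tcp_pos: [0.5103, -0.069, 0.2532]
orientation: [[0.072, -0.997, -0.0], [-0.997, -0.072, -0.0], [0.0, 0.0, -1.0]]
wrist_force: [0.8, 0.7, -0.2]
opening: 0.0501
grip_force: 0.0
```

View pics/e.png

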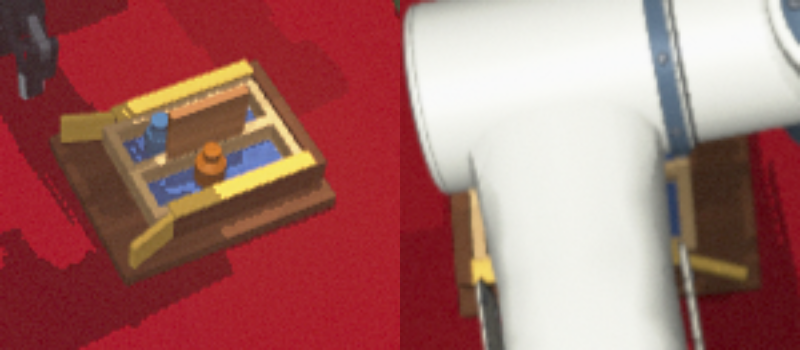

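The goods look upright and the tray home, but the arm hides part of it in the top view. I swing it clear for one last check.

```bash
python3 -m jog '[[0,0,0,0,-3,0,5],[0,0,0,0,-3,0,5],[0,0,0,0,-3,0,5],[0,0,0,0,-3,0,5],[0,0,0,0,-3,0,5],[0,0,0,0,-3,0,5],[0,0,0,0,-3,0,5],[0,0,0,0,-3,0,5],[0,0,0,0,-2,0,5],[0,0,0,0,-1,0,5]]' | head -2
python3 - <<'E'
from h import *
s=ctrl.get_image("scene");t=ctrl.get_image("top")
for p in(s,t):
    for th in("brass_pot","blue_vase","scent_bottle","candlestick","painted_vase","green_jar"):
        r=ctrl.cut_out(p,th)[:1]
        if r: ys,xs=np.nonzero(r[0]["pixels"]);print(th,round(r[0]["confidence"],2),np.round(r[0]["bbox"]),np.round(back(p,[[xs.mean(),ys.mean()]],.03)[0],3))
q=[.5125,.114,1.643]; h=np.array([.015,0,0])
T=place(np.array([[.015,0,0]]),q)[0]
for p in(s,t): # predicted tray-at-home rear top edge, stop face top edge
    for pts,c in((box(.015-.09,.015-.09,-.059,.059,.05,.05),(0,255,0)),(box(.105,.105,-.059,.059,.056,.056),(255,255,0))):
        uv=proj(p,place(pts,q)); print(np.round(uv[[0,2]],1).tolist())
def crop(p,x0,y0,w,h): return cv2.resize(p["image"][y0:y0+h,x0:x0+w],(400,400*h//w),interpolation=cv2.INTER_CUBIC)
a=crop(s,300,185,120,96);b=crop(t,200,202,120,96)
cv2.imwrite("pics/f.png",np.hstack([a,b]))
E
```

```text
t: 26.55
tcp_pos: [0.5105, -0.3382, 0.253]
brass_pot 0.21 [309. 194. 416. 275.] [0.541 0.102 0.03 ]
scent_bottle 0.61 [363. 229. 374. 242.] [0.528 0.13  0.03 ]
candlestick 0.63 [465. 206. 512. 261.] [0.651 0.449 0.03 ]
painted_vase 0.85 [101. 286. 148. 332.] [ 0.538 -0.557  0.03 ]
green_jar 0.7 [437. 143. 463. 178.] [0.348 0.493 0.03 ]
brass_pot 0.71 [228. 257. 243. 271.] [0.48 0.17 0.03]
blue_vase 0.58 [264. 257. 277. 270.] [0.483 0.088 0.03 ]
candlestick 0.75 [ 99. 163. 154. 213.] [0.677 0.433 0.03 ]
painted_vase 0.87 [526. 215. 562. 244.] [ 0.542 -0.575  0.03 ]
green_jar 0.86 [ 86. 303. 125. 331.] [0.367 0.483 0.03 ]
[[346.6, 249.5], [328.8, 218.7]]
[[404.2, 227.0], [384.4, 198.1]]
[[288.5, 221.7], [292.7, 271.7]]
[[211.5, 228.1], [214.7, 278.4]]
```

View pics/f.png

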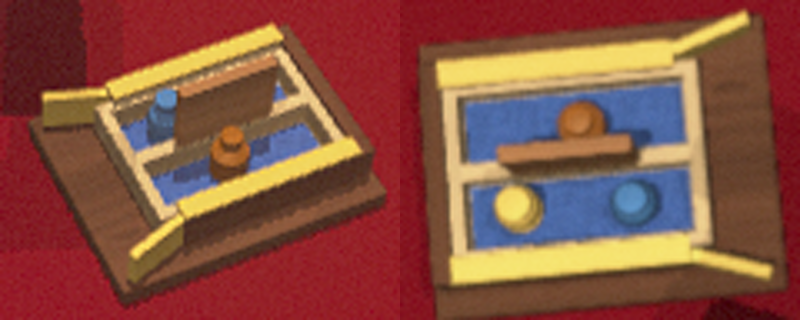

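The last view shows all three goods upright and the tray flush with the stop. Its rear edge lies at about (288,222)–(293,272) in the top picture, where the model puts it when home, and the bystanders have not moved.

```bash
python3 -c "
from bench import ctrl
print(ctrl.finish_job())"
```

```text
the job is handed in; nothing more can be done
None
```

The tray is in the stand and fully home against the back stop, with all three goods upright, the candlestick, vase and jar unmoved, and the job handed in at about 27 s; the handover returned no verdict.

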